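Lever open the air sampling pump and hold its handle at the stroke mark

TASK

Take an air sample with the hand pump in the grey case: lever up its cover at the notch in the middle of its front with the flat-blade opener, without lifting the cover with the gripper, swing it back past upright so that it stays open, and lay the opener down flat on the table. Then pull the sprung pump handle straight up until its crossbar is level with the pointer of the clip on the gauge post, and finish while still gripping the handle and holding it there; leave the clip and the other things on the table where they are.

Things in the scene. Friction and masses are not known exactly. Their poses are not given: they have to be found in the camera images.
- case: Fixed grey metal pump case, 130 x 130 mm, 85 mm high (89 with the cover shut), on a 150 x 150 x 6 mm foot plate. Origin: centre of its underside, on the table; z up, -x its front (notch side, roughly towards the robot), +y its left. Walls 6 mm; the open well inside is 118 x 118 mm, its deck 42 mm above the table. A small inlet port juts 22 mm from the right wall, 30 mm up.
- notch (a point): Middle of the pry notch at the top of the case's front wall, on the outer face (x = -65, y = 0, z = 81 mm in the case's frame). The notch is 50 mm wide and 8 mm high (77 to 85 mm above the table): the shut cover's underside is its ceiling. Axes as the case.
- cover: Flat aluminium plate, 132 (x) x 130 x 4 mm, hinged at the case's top rear edge, 2 mm over the front wall. Origin: on the hinge axis (x = 65, z = 87 mm in the case's frame), mid-thickness; plate along its own -x; axes as the case when shut. Opens by turning about +y, front edge up, 0 to 2.0 rad = tilt of its z axis. Stiff hinge (0.14 N m, about 2 N at the edge): stays at any angle.
- cover_edge (a point): Middle of the cover's free front edge, underside (own x = -132, z = -2 mm).
- pump_handle: Black crossbar, 16 (x) x 40 (y) x 18 mm high, on a 10 mm rod; origin at the bar's centre, axes as the case. At rest in the well at x = -5, y = 0, z = 70 mm in the case's frame (6 mm under the shut cover, 19 mm above the deck). Slides straight up, at most 56 mm; a spring pulls it down with 5 N at rest, 13 N at 50 mm: it drops back when let go.
- grip (a point): Centre of the pump handle's crossbar (same point as its origin).
- mark (a point): Tip of the thin steel pointer of the black clip (16 x 16 x 12 mm) on the gauge post; it points inward, at x = 20, y = 69 mm in the case's frame, 95 to 117 mm above the table. The handle is at the mark when the crossbar's centre is as high as this point. The clip is held by friction and must not be moved.
- post_top (a point): Top of the fixed gauge post, 8 mm thick, outside the case's left wall at x = 20, y = 88 mm in the case's frame, 146 mm above the table.
- opener: Loose flat-blade opener, 90 g, 185 mm long, lying on the table. Wooden handle 90 (x) x 18 (y) x 22 mm; a steel blade 18 mm wide and 3 mm thick goes on along its +x, at half the handle's height, reaching 95 mm past the handle. Origin: middle of the handle's underside; z up when it lies.
- blade_tip (a point): Middle of the end of the opener's blade (own x = +140, z = 11 mm). Axes as the opener.
- gas_meter: Yellow gas meter, 112 x 62 x 32 mm, lying on the table; bystander.
- flashlight: Black torch, 29 x 114 x 29 mm, lying; bystander.
- sample_tin: Round grey tin, 61 mm across, 36 mm high; bystander.
- tape_roll: Roll of marking tape, 92 mm across, 30 mm high, lying flat; bystander.
- radio: Handheld radio lying on its back, 247 x 60 x 37 mm with the aerial; bystander.
- swab_tube_0: Swab tube, 14 mm thick, 103 mm long, lying; bystander.
- specimen_cup_0: Specimen cup with a screw lid, 58 mm across, 56 mm high; bystander.

How it is judged:
By the outcome, as a careful person would: the job done as asked, in the order asked, and still so for the second after the job is handed in, while the arm keeps its last pose, push and grip.
It also fails if it takes over 67 s, if anything falls off the work surface, if the arm or the gripper's body presses on something with over 40 N, if the wrist force passes 120 N, or if a joint passes its speed limit or range.

ROBOT

A 6-joint arm with a two-finger parallel gripper is mounted at the origin on a cart in front of the work surface, level with it; the furniture and walls round the work are solid. World frame = base frame: x ahead of the robot, y to its left, z up, the work surface at z = 0. Lengths are in m, angles in rad, forces in N, time in s.
With the tool pointing down it reaches from about 0.275 to 1 m from the base axis. Payload 8.4 kg.
Tool frame: the origin (TCP) lies on the centre line of the jaws, within the pads' length; the fingertips stand manip.nose_length ahead of it and the grasp point (between the pads) is the TCP (manip.nose_length is the distance from the TCP to the fingertips, in m); z points along the fingers, y is the line along which they close (so a half turn about z gives the same grasp; the last joint's range is limited). The gripper opens to 85 mm and grips with 20 to 120 N. Pads are 22 mm wide; open, the fingers measure 114 mm over their backs; the gripper's body (76 mm by 85 mm) begins 54 mm behind the grasp point. The pads swing forward as they close: fully open they stand 13 mm farther back than shut.
Start: joints at [-0.002, 0.353, 1.633, -0, 1.155, -0.002], TCP at [0.625, -0, 0.214] pointing down, gripper open.
Joint ranges: [-2.63, 2.63], [-0.92, 2.1], [0.06, 2.66], [-1.3, 4.44], [0, 2.69], [-3.02, 3.02]. Speed limits (rad/s): [2.22, 2.22, 2.79, 3.14, 3.14, 3.14].

INTERFACE

Orientations are given as a rotation vector (axis times angle).
In Python, from rig import manip gives the robot as it stands.
- The arm moves only by the tool pendant, called after "Request:" as a command line: name --argument value ..., lists and objects as JSON in quotes. Schema: {"type":"object","properties":{"motion":{"type":"array","items":{"type":"array","prefixItems":[{"type":"array","items":{"type":"number"},"minItems":3,"maxItems":3},{"type":"array","items":{"type":"number"},"minItems":3,"maxItems":3},{"type":"number"}],"minItems":3,"maxItems":3},"minItems":1,"maxItems":5},"only":{"type":"string"},"quiet":{"type":"boolean"},"lines":{"type":"string"}},"required":["motion"],"additionalProperties":false}. motion is a list of rows, 1 to 5 of them, each written [[dx, dy, dz], [rx, ry, rz], opening]: dx, dy, dz in m, then a rotation vector rx, ry, rz in rad, then the finger opening in m; each row is the pose to reach, as a shift and turn from the pose commanded when the call began, along the tool's axes at that moment; what a row does not reach only later rows make up. A row lasts 1/8 s, in which the tool goes at most 0.0625 m and 0.188 rad, less where a joint would pass 70% of its speed; a pose out of reach is approached as far as the arm can. The fingers move at their own pace and stop on an object; the grip force is fixed at half the most. Time passes only in rows, so rows that do not move let the fingers close. The tool returns the time, the measured TCP pose, the force, the opening and the grip force at its end. only (a regular expression) keeps the lines of the reply that match it, lines (a string "A,B") keeps lines A to B, and quiet returns only ok. Input that does not fit is refused with a message, and nothing moves.
- manip.sense(): the state, without advancing time (a new reading comes with each control period).
- manip.capture(name): name is "scene" or "top" or "wrist"; returns a dict with "color" (480x640x3 uint8, red, green, blue), "fx", "fy", "cx", "cy" (pixels), "position" and "attitude" of the camera in the world; the wrist camera has in their place "hand_eye" (4x4, takes a point from camera to tool coordinates, whose origin is the TCP and whose axes are the flange's). Camera axes: x right, y down, z forward; pixel columns grow to the right and rows downward; lengths in m; the calibration is good to about 2 mm. A picture is of the moment at which its call begins: read the wrist's pose just before it. There is no depth.
- manip.finish_job(): hands the job in; it is judged then, once.
The state is a dict: "t": time; "joint_pos": joint angles; "qd": joint speeds; "tau": joint torques, N m; "tcp_pos": TCP position; "tool_rot": TCP orientation; "ft_force": force on the tool from outside, world axes, zero at the start; "ft_torque": the same for the moment, N m; "width": finger opening in m; "gripper_force": force on a finger pad.
Only numpy, scipy, OpenCV 4.12 (cv2) and the standard library are available. Lean on these libraries where they do the work, as an engineer would, in place of code of your own. Each camera call takes 0.05 s, during which the arm holds its last target. There are 200 camera calls.

## Working session

There is one attempt and no reset: what is moved stays moved. The work goes in short steps, Python scripts to look and compute and a tool call to move; the robot and the scene stay as the last step left them, time stands still between calls to the robot, and variables do not carry over. Pictures are saved under pics/ and viewed, at most 10 in all, crops included, and the job is handed in when it is done.

```bash
ls; mkdir -p pics; python3 - <<'E'
from rig import manip
import cv2,numpy as np
print(manip.nose_length,{k:np.round(v,3) for k,v in manip.sense().items()})
for n in("scene","top"):
    c=manip.capture(n);cv2.imwrite(f"pics/{n}0.png",c["color"][:,:,::-1]);print({k:v for k,v in c.items() if k!="color"})
E
```

```text
pics
rig.py
0.019 {'t': np.float64(0.0), 'joint_pos': array([-0.002,  0.354,  1.634, -0.   ,  1.155, -0.002]), 'qd': array([ 0.001, -0.   , -0.001, -0.001,  0.   , -0.001]), 'tau': array([-2.0000e-03, -6.0524e+01, -3.4206e+01, -0.0000e+00,  9.0000e-03,
        0.0000e+00]), 'tcp_pos': array([ 0.624, -0.   ,  0.213]), 'tool_rot': array([-2.221e+00, -2.221e+00,  2.000e-03]), 'ft_force': array([-0.334, -0.281, -0.251]), 'ft_torque': array([-0.013, -0.022,  0.062]), 'gripper_force': np.float64(0.0), 'width': np.float64(0.085)}
{'fx': 450.1767993515231, 'fy': 450.1767993515231, 'cx': 317.6988784824695, 'cy': 242.87579023102543, 'position': array([ 0.18112214, -0.46381253,  0.93856838]), 'attitude': array([-2.33800268,  0.84394691, -0.29946511])}
{'fx': 582.1184107094666, 'fy': 582.1184107094666, 'cx': 327.7565962965791, 'cy': 239.64269186293328, 'position': array([0.4980961 , 0.05740285, 1.39195164]), 'attitude': array([-2.18415068,  2.20148327, -0.0762211 ])}
```
View pics/top0.png

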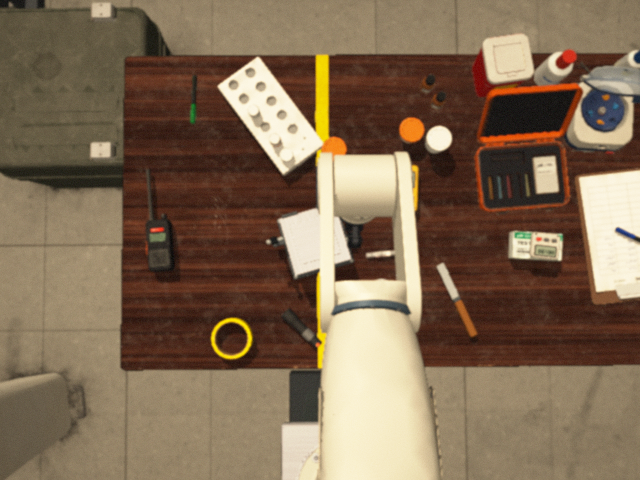

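View pics/scene0.png

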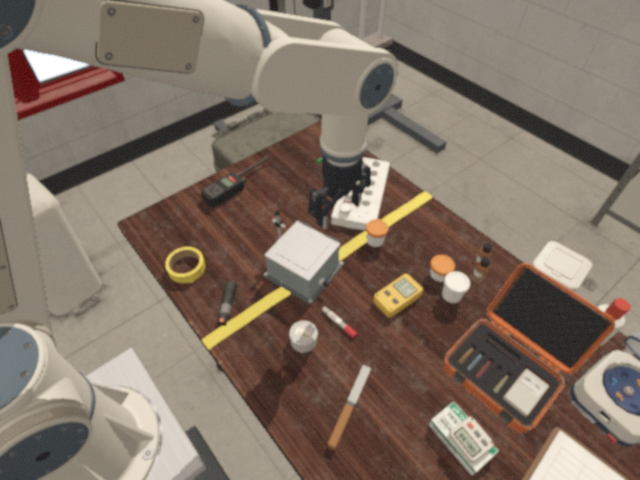

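Top view: opener handle at about (467,318), tip (440,265); case about (315,243), gauge post at (272,240) on its left. The scene view shows the case at (303,258), opener from (365,368) to (334,443).

```bash
cat >h.py <<'E'
import numpy as np,cv2
from rig import manip
from scipy.spatial.transform import Rotation as R
def cam(n):
    s=manip.sense();c=manip.capture(n)
    if n=="wrist":
        T=np.eye(4);T[:3,:3]=R.from_rotvec(s["tool_rot"]).as_matrix();T[:3,3]=s["tcp_pos"];T=T@np.array(c["hand_eye"])
        c["Rm"],c["position"]=T[:3,:3],T[:3,3]
    else: c["Rm"]=R.from_rotvec(c["attitude"]).as_matrix()
    return c
def proj(c,P):
    q=(np.atleast_2d(P)-c["position"])@c["Rm"];return q[:,:2]/q[:,2:]*[c["fx"],c["fy"]]+[c["cx"],c["cy"]]
def hit(c,uv,z):
    uv=np.atleast_2d(uv);d=np.c_[(uv-[c["cx"],c["cy"]])/[c["fx"],c["fy"]],np.ones(len(uv))]@c["Rm"].T
    return c["position"]+d*((z-c["position"][2])/d[:,2])[:,None]
def crop(c,u,v,w,h,k,name,pts=None):
    im=cv2.resize(c["color"][v:v+h,u:u+w,::-1],None,fx=k,fy=k,interpolation=cv2.INTER_CUBIC)
    if pts is not None:
        for a in (proj(c,pts)-[u,v]+.5)*k: cv2.circle(im,tuple(int(i) for i in a),3,(0,0,255),1)
    cv2.imwrite(f"pics/{name}.png",im)
def case(x,y,th,P): return R.from_rotvec([0,0,th]).apply(np.array(P)/1000.)+[x,y,0]
E
python3 - <<'E'
from h import *
c=cam("scene");t=cam("top")
a=np.hstack
crop(c,250,200,110,110,5,"a")
crop(c,310,350,80,110,5,"b")
i=np.hstack([cv2.imread("pics/a.png"),cv2.resize(cv2.imread("pics/b.png")[:,:250],(250,550))]);cv2.imwrite("pics/ab.png",i)
print(hit(c,[[365,368],[334,443]],.011),hit(t,[[440,264],[474,336]],.011))
print(hit(t,[[278,218],[292,279],[353,262]],.089))
E
```

```text
[[ 0.51722165 -0.22029376  0.011     ]
 [ 0.364834   -0.29331748  0.011     ]] [[ 0.52477078 -0.21831102  0.011     ]
 [ 0.35460376 -0.29510219  0.011     ]]
[[ 0.62943845  0.15960218  0.089     ]
 [ 0.4924423   0.12874348  0.089     ]
 [ 0.5292909  -0.00787928  0.089     ]]
```

View pics/ab.png

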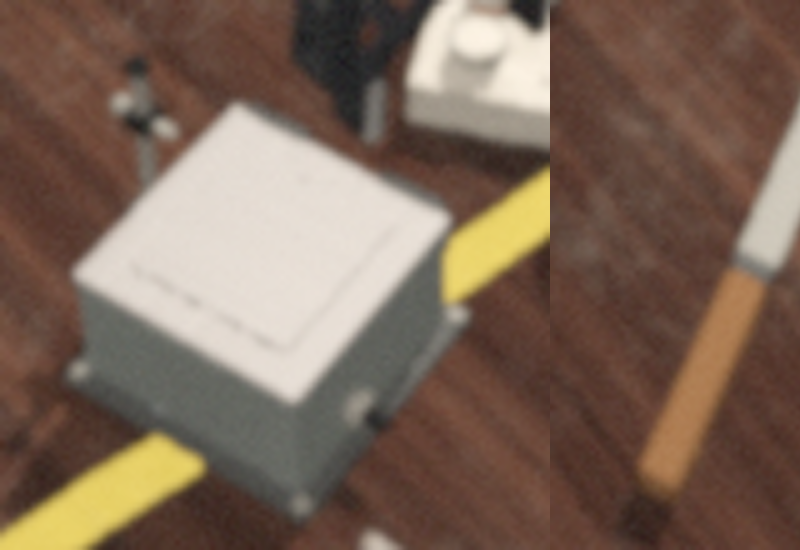

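The crop shows cover corners at full-image (297.4,220.4), (340.4,243.6), (308.4,280.6), (265,254), clip at about (279,223); the opener handle runs to about (331,448).

```bash
python3 - <<'E'
from h import *
from scipy.optimize import least_squares
c=cam("scene");t=cam("top")
K=[[65,65,89],[65,-65,89],[-67,-65,89],[-67,65,89]]
us=np.array([[297.4,220.4],[340.4,243.6],[308.4,280.6],[265,254]])-0.5
# top: subpixel corners of bright cover
ut=np.array([[278,218],[292,279],[353,262]])
kt=[K[3],K[2]] # placeholder
f=lambda p:np.r_[(proj(c,case(*p,K))-us).ravel()]
r=least_squares(f,[.56,.07,-.2]);print(r.x,f(r.x).round(1))
kt=[K[0],K[3],K[2]]
g=lambda p:(proj(t,case(*p,kt))-ut).ravel();r2=least_squares(lambda p:np.r_[f(p),g(p)],r.x);print(r2.x,f(r2.x).round(1),g(r2.x).round(1))
x,y,th=r2.x
print("notch",case(*r2.x,[-65,0,81]),"bar",case(*r2.x,[-5,0,70]))
# overlays
P=case(*r2.x,K+[[75*a,75*b,6] for a in(-1,1) for b in(-1,1)]+[[20,88,146],[20,69,106]])
crop(t,260,180,120,110,4,"t1",P)
d=R.from_rotvec([0,0,np.arctan2(.0767,.1702)]);o=np.array([.5248,-.2183,0])-d.apply([.140,0,0]);print("opener",o)
Q=d.apply([[.14,.009,.011],[.14,-.009,.011],[.045,.009,.022],[.045,-.009,.022],[-.045,.009,.022],[-.045,-.009,.022]])+o
crop(t,420,240,80,110,4,"t2",Q)
crop(c,310,350,80,110,4,"s2",Q)
crop(c,250,200,110,110,4,"s1",P)
I=lambda n:cv2.imread(f"pics/{n}.png")
a=np.hstack([I("t1")[:440],I("t2")]);b=np.hstack([I("s1"),I("s2")]);b=cv2.copyMakeBorder(b,0,0,0,800-b.shape[1],0)
cv2.imwrite("pics/m1.png",cv2.resize(np.vstack([a,b]),(545,600)))
E
```

```text
[0.58237448 0.07531013 0.26205799] [ 0.3  0.1  0.2 -0.   0.1 -0.2 -0.6  0.2]
[0.5803812  0.07668654 0.25501052] [-0.4  0.1 -0.8  0.2 -1.2 -0.1 -1.7  0.1] [ 1.6  1.1  2.7 -3.  -2.1 -1.2]
notch [0.51748326 0.06028992 0.081     ] bar [0.5755429  0.07542526 0.07      ]
opener [ 0.39716188 -0.27581965  0.        ]
```

View pics/m1.png

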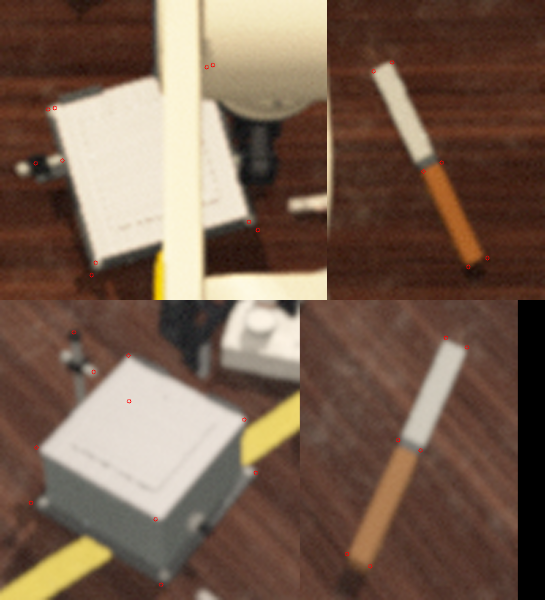

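Projected model points agree with both images (scene fit of the case within 0.6 px; the opener's handle end lies about 4 mm further +y, so its heading is about 23°). I'll move above the opener and refine with the wrist camera.

Request:
pendant --motion '[[[-0.052,-0.04,0.012],[0,0,0.17],0.085],[[-0.104,-0.08,0.024],[0,0,0.34],0.085],[[-0.156,-0.12,0.036],[0,0,0.51],0.085],[[-0.2,-0.155,0.046],[0,0,0.68],0.085],[[-0.225,-0.175,0.05],[0,0,0.85],0.085]]'

```text
t: 0.92
tcp_pos: [0.4479, -0.2265, 0.1633]
tool_rot: [-2.943, -1.098, 0.001]
ft_force: [0.8, 0.5, 0.7]
width: 0.0853
gripper_force: 0.0
```

```bash
python3 -c "
from h import *
s=manip.sense();print(s['tcp_pos'],R.from_rotvec(s['tool_rot']).as_matrix().round(3))
y=np.radians(-67);M=R.from_rotvec(s['tool_rot']).as_matrix()
print(M.T@(np.array([.4217,-.2621,.16])-s['tcp_pos']))"
```

```text
[ 0.44790922 -0.22652204  0.16331885] [[ 0.756  0.655 -0.001]
 [ 0.655 -0.756  0.   ]
 [-0.001 -0.001 -1.   ]]
[-0.04310453  0.00972554  0.00333799]
```

Request:
pendant --motion '[[[-0.043,0.01,0.004],[0,0,0.16],0.085],[[-0.043,0.01,0.004],[0,0,0.32],0.085],[[-0.043,0.01,0.004],[0,0,0.32],0.085]]'

```text
t: 1.3
tcp_pos: [0.4241, -0.2613, 0.1598]
tool_rot: [3.079, 0.625, 0.0]
ft_force: [-0.5, 0.3, -0.1]
width: 0.0853
gripper_force: 0.0
```

```bash
python3 - <<'E'
from h import *
c=cam("wrist");t=cam("top");s=cam("scene")
print(c["position"],c["Rm"].round(2),manip.sense()['tcp_pos'])
d=R.from_rotvec([0,0,np.radians(22.9)]);o=np.array([.5248,-.2183,0])-d.apply([.140,0,0])
Q=d.apply([[.14,.009,.011],[.14,-.009,.011],[.045,.009,.022],[.045,-.009,.022],[-.045,.009,.022],[-.045,-.009,.022]])+o
print(proj(c,Q).round(0).tolist())
crop(c,0,0,640,480,1,"w1",Q)
E
```

```text
[ 0.48590018 -0.23645007  0.32022291] [[ 0.39 -0.89 -0.24]
 [-0.92 -0.38 -0.1 ]
 [ 0.    0.27 -0.96]] [ 0.4246099  -0.26060421  0.15986217]
[[306.0, 59.0], [333.0, 59.0], [307.0, 199.0], [332.0, 200.0], [308.0, 314.0], [331.0, 315.0]]
```

View pics/w1.png

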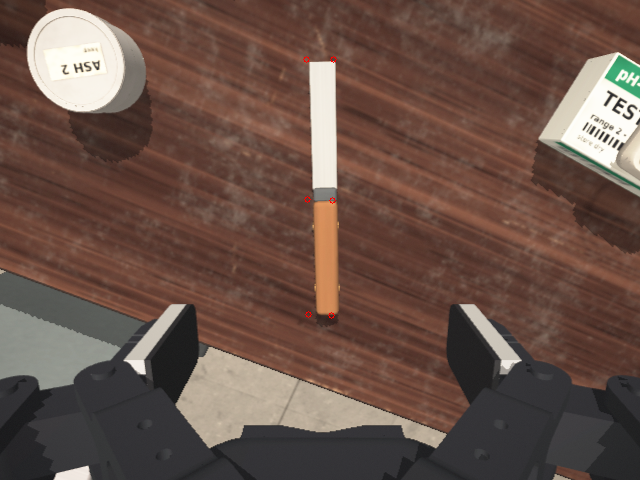

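Wrist view: opener tip edge centre (323,62), handle front centre (326,201), handle rear (328.5,315); predicted points are off by only a few px.

```bash
python3 - <<'E'
from h import *
c=cam("wrist")
tip=hit(c,[323,62],.0125)[0];a=hit(c,[326,201],.022)[0];b=hit(c,[328.5,315],.022)[0]
v=tip-b;print(tip,a,b,np.hypot(*v[:2]),np.hypot(*(a-b)[:2]),np.degrees(np.arctan2(v[1],v[0])),np.degrees(np.arctan2(*(a-b)[1::-1])))
s=manip.sense();M=R.from_rotvec(s['tool_rot']).as_matrix()
u=v.copy();u[2]=0;u/=np.linalg.norm(u);tip[2]=.021;g=tip-.112*u
print(g,M.T@(g-s['tcp_pos']),M[:,1])
E
```

```text
[ 0.52416869 -0.22021655  0.0125    ] [ 0.43865959 -0.25932894  0.022     ] [ 0.35745334 -0.29656684  0.022     ] 0.1833667722741702 0.08933708698754793 24.606262328725276 24.634273286431213
[ 0.42233934 -0.26685113  0.021     ] [-0.00461485  0.0048909   0.13884375] [ 3.93352732e-01 -9.19387630e-01  1.20500716e-04]
```

Request:
pendant --motion '[[[-0.005,0.005,0.05],[0,0,-0.025],0.05],[[-0.005,0.005,0.1],[0,0,-0.025],0.05],[[-0.005,0.005,0.13],[0,0,-0.025],0.05],[[-0.005,0.005,0.139],[0,0,-0.025],0.05],[[-0.005,0.005,0.139],[0,0,-0.025],0.05]]'

```text
t: 2.12
tcp_pos: [0.422, -0.2673, 0.0209]
tool_rot: [-3.07, -0.666, 0.0]
ft_force: [1.0, -0.6, -0.2]
width: 0.0501
gripper_force: 0.0
```

Request:
pendant --motion '[[[0,0,0],[0,0,0],0],[[0,0,0],[0,0,0],0],[[0,0,0],[0,0,0],0],[[0,0,0],[0,0,0],0]]'

```text
t: 2.62
tcp_pos: [0.4218, -0.2675, 0.0211]
tool_rot: [3.07, 0.664, 0.001]
ft_force: [-0.6, 0.2, -0.4]
width: -0.0
gripper_force: 0.0
```

```bash
python3 - <<'E'
from h import *
c=cam("wrist");s=cam("scene")
crop(c,0,0,640,480,1,"w2");crop(s,300,340,100,120,4,"s3")
a=cv2.imread("pics/w2.png");b=cv2.imread("pics/s3.png")
cv2.imwrite("pics/m2.png",np.hstack([cv2.resize(a,(480,360)),cv2.resize(b,(300,360))]))
print(manip.sense()['width'],manip.sense()['gripper_force'])
E
```

```text
-0.00014011154340342176 0.0
```

View pics/m2.png

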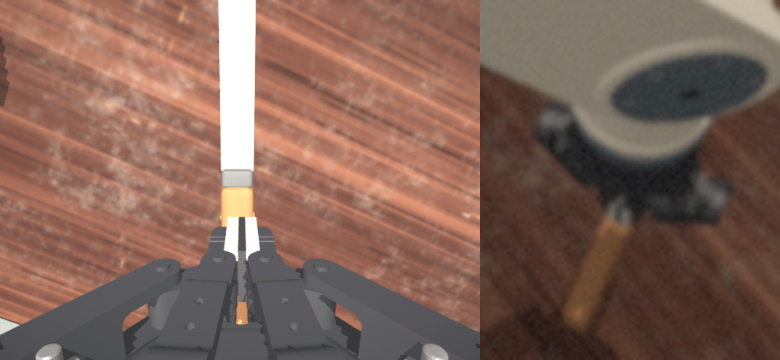

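Wrist view: pads appear shut above the handle (handle visible ahead at (237,205) and behind at (241,313) in the mosaic). Check where the tips should project.

```bash
python3 - <<'E'
from h import *
c=cam("wrist");s=manip.sense();M=R.from_rotvec(s['tool_rot']).as_matrix()
for x in (0.011,-.011):
  for z in (-.03,-.013,0,.019): print(x,z,(proj(c,s['tcp_pos']+M@[x,0,z])*.75).round(0))
print(manip.capture("wrist")["hand_eye"].round(3), s['ft_force'],s['tcp_pos'])
E
```

```text
0.011 -0.03 [[238. 223.]]
0.011 -0.013 [[239. 209.]]
0.011 0 [[239. 200.]]
0.011 0.019 [[239. 190.]]
-0.011 -0.03 [[238. 266.]]
-0.011 -0.013 [[239. 249.]]
-0.011 0 [[239. 238.]]
-0.011 0.019 [[239. 224.]]
[[ 0.001 -0.964 -0.265  0.067]
 [ 1.     0.001  0.001  0.001]
 [-0.001 -0.265  0.964 -0.16 ]
 [ 0.     0.     0.     1.   ]] [-0.32398214  0.17954504  0.88858079] [ 0.42161429 -0.26747359  0.02085389]
```

```bash
python3 - <<'E'
from h import *
c=manip.capture("wrist");H=c["hand_eye"];print(c["fx"],c["cx"],c["cy"])
d=c["fx"]*.085/250
for v in (305,320,375): print(v,(H@[0,(v-c["cy"])/c["fy"]*d,d,1]).round(4))
im=c["color"];cv2.imwrite("pics/w3.png",cv2.resize(im[250:480,220:420,::-1],None,fx=2.6,fy=2.6,interpolation=cv2.INTER_CUBIC))
E
```

```text
420.0919734984506 322.17135185856 239.6399568333191
305 [ 0.0073  0.0014 -0.0286  1.    ]
320 [ 0.0024  0.0014 -0.0299  1.    ]
375 [-0.0156  0.0015 -0.0349  1.    ]
```

View pics/w3.png

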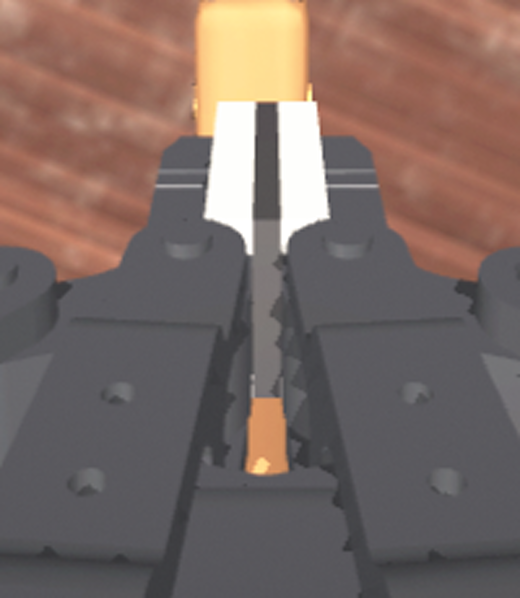

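The pads are shut above the handle, so the tips are really about 35–40 mm higher than the stated nose length implies: both the open-finger span in the first wrist picture and this one put them at tool z ≈ -0.02 to -0.03. I'll open, go down 30 mm watching the force, and close again.

Request:
pendant --motion '[[[0,0,0],[0,0,0],0.05],[[0,0,0],[0,0,0],0.05],[[0,0,0],[0,0,0],0.05]]'

```text
t: 3.25
tcp_pos: [0.4217, -0.2675, 0.0208]
tool_rot: [-3.071, -0.664, -0.0]
ft_force: [-0.5, 1.1, 0.2]
width: 0.0499
gripper_force: 0.0
```

Request:
pendant --motion '[[[0,0,0.01],[0,0,0],0.05],[[0,0,0.02],[0,0,0],0.05],[[0,0,0.02],[0,0,0],0.05]]'

```text
t: 3.62
tcp_pos: [0.4208, -0.2669, -0.0004]
tool_rot: [-3.069, -0.664, 0.003]
ft_force: [-0.3, 0.3, -0.4]
width: 0.05
gripper_force: 0.0
```

Request:
pendant --motion '[[[0,0,0.005],[0,0,0],0.05],[[0,0,0.01],[0,0,0],0.05],[[0,0,0.01],[0,0,0],0.05]]'

```text
t: 4.0
tcp_pos: [0.4214, -0.2673, -0.0096]
tool_rot: [-3.07, -0.664, 0.001]
ft_force: [0.1, -0.2, 0.2]
width: 0.0501
gripper_force: 0.0
```

Request:
pendant --motion '[[[0,0,0],[0,0,0],0],[[0,0,0],[0,0,0],0],[[0,0,0],[0,0,0],0],[[0,0,0],[0,0,0],0]]'

```text
t: 4.5
tcp_pos: [0.4218, -0.2675, -0.0089]
tool_rot: [3.07, 0.664, 0.001]
ft_force: [-0.5, 1.1, 6.1]
width: 0.0163
gripper_force: 59.2
```

Request:
pendant --motion '[[[0,0,0],[0,0,0],0.04],[[0,0,0],[0,0,0],0.04],[[0,0,0.006],[0,0,0],0.04],[[0,0,0.012],[0,0,0],0.04],[[0,0,0.012],[0,0,0],0.04]]'

```text
t: 5.12
tcp_pos: [0.4218, -0.2675, -0.0192]
tool_rot: [3.071, 0.664, -0.0]
ft_force: [-9.1, 5.0, 44.7]
width: 0.0401
gripper_force: 22.3
```

Request:
pendant --motion '[[[0,0,0],[0,0,0],0],[[0,0,0],[0,0,0],0],[[0,0,0],[0,0,0],0]]'

```text
t: 5.5
tcp_pos: [0.4241, -0.2694, -0.0174]
tool_rot: [3.066, 0.664, 0.006]
ft_force: [-9.7, 3.5, 62.1]
width: 0.0171
gripper_force: 88.4
```

Request:
pendant --motion '[[[0,0,-0.006],[0,0,0],0.02],[[0,0,-0.009],[0,0,0],0.035],[[0,0,-0.009],[0,0,0],0.035],[[0,0,-0.009],[0,0,0],0.035]]'

```text
t: 6.0
tcp_pos: [0.4213, -0.2672, -0.0128]
tool_rot: [-3.07, -0.664, 0.001]
ft_force: [0.4, -0.6, -0.8]
width: 0.0352
gripper_force: 0.0
```

Request:
pendant --motion '[[[0,0,0],[0,0,0],0],[[0,0,0],[0,0,0],0],[[0,0,0],[0,0,0],0]]'

```text
t: 6.38
tcp_pos: [0.4216, -0.2674, -0.0124]
tool_rot: [-3.071, -0.664, 0.0]
ft_force: [-0.4, -1.0, -0.3]
width: 0.0165
gripper_force: 58.5
```

```bash
python3 -c "
from h import *
print(manip.sense()['ft_torque'])"
```

```text
[-0.03605883 -0.0052505   0.01911015]
```

Grip is firm now (58 N), tips about 4 mm above the table. Lift and carry the opener towards the notch.

Request:
pendant --motion '[[[0,0,-0.05],[0,0,0],0],[[0,0,-0.105],[0,0,0],0],[[0.02,-0.055,-0.105],[0,0,0.06],0],[[0.04,-0.11,-0.105],[0,0,0.12],0],[[0.055,-0.165,-0.105],[0,0,0.164],0]]'

```text
t: 7.0
tcp_pos: [0.4034, -0.093, 0.093]
tool_rot: [3.115, 0.406, 0.001]
ft_force: [0.4, 0.2, -0.4]
width: 0.0164
gripper_force: 58.9
```

```bash
python3 -c "
from h import *
s=manip.sense();M=R.from_rotvec(s['tool_rot']).as_matrix()
g=case(.5824,.0753,.262,[-198,0,0]);g[2]=.09;print(s['tcp_pos'],M[:,0],M.T@(g-s['tcp_pos']),s['width'])"
```

```text
[ 0.40336063 -0.0929963   0.09295923] [9.66582502e-01 2.56354594e-01 7.67359348e-04] [ 0.01819839 -0.11623066  0.00294822] 0.016447506789215385
```

Request:
pendant --motion '[[[0.009,-0.058,0],[0,0,0],0],[[0.018,-0.116,0],[0,0,0],0],[[0.018,-0.116,0],[0,0,0],0]]'

```text
t: 7.38
tcp_pos: [0.39, 0.0255, 0.0927]
tool_rot: [-3.113, -0.419, 0.001]
ft_force: [0.1, -0.6, -0.4]
width: 0.0164
gripper_force: 59.0
```

```bash
python3 - <<'E'
from h import *
c=cam("wrist");s=manip.sense();M=R.from_rotvec(s['tool_rot']).as_matrix()
print(s['tcp_pos'],M[:,0].round(3))
tip=s['tcp_pos']+M@np.array([[.113,0.009,-.022],[.113,-.009,-.022]]).T.T[0] if 0 else np.array([s['tcp_pos']+M@[.113,y,-.025] for y in(.009,-.009)])
K=[[65,65,89],[65,-65,89],[-67,-65,89],[-67,65,89],[-75,75,6],[-75,-75,6],[20,88,146],[20,69,106]]
P=np.vstack([tip,case(.5824,.0753,.262,K)]);print(proj(c,P).round(0).tolist())
crop(c,0,0,640,480,1,"w4",P)
E
```

```text
[0.39058064 0.02387964 0.0927806 ] [ 0.965  0.263 -0.   ]
[[356.0, -46.0], [292.0, -46.0], [72.0, -688.0], [588.0, -682.0], [519.0, -75.0], [132.0, -78.0], [183.0, 12.0], [465.0, 14.0], [-255.0, -934.0], [44.0, -530.0]]
```

View pics/w4.png

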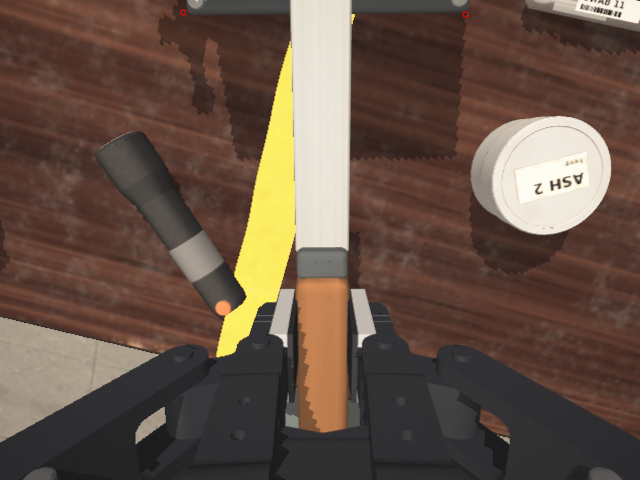

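The foot plate's front corners fall at (185,10)/(467,12), matching the predicted (183,12)/(465,14); the blade is straight along the tool. Go down and insert.

Request:
pendant --motion '[[[0,0,0.02],[0,0,0],0],[[0,0,0.035],[0,0,0],0],[[0,0,0.035],[0,0,0],0]]'

```text
t: 7.8
tcp_pos: [0.3902, 0.0211, 0.057]
tool_rot: [-3.115, -0.407, 0.004]
ft_force: [-0.2, 0.3, -0.9]
width: 0.0165
gripper_force: 59.0
```

Request:
pendant --motion '[[[0.01,0,0],[0,0,0],0],[[0.02,0,0],[0,0,0],0],[[0.026,0,0],[0,0,0],0],[[0.026,0,0],[0,0,0],0]]'

```text
t: 8.3
tcp_pos: [0.4168, 0.0291, 0.058]
tool_rot: [3.115, 0.41, 0.001]
ft_force: [-1.4, 0.3, -0.7]
width: 0.0167
gripper_force: 59.0
```

Request:
pendant --motion '[[[0.009,0,0],[0,0,0],0],[[0.017,0,0],[0,0,0],0],[[0.017,0,0],[0,0,0],0]]'

```text
t: 8.68
tcp_pos: [0.4334, 0.0336, 0.0578]
tool_rot: [3.115, 0.41, 0.001]
ft_force: [-0.1, -0.5, -1.4]
width: 0.0161
gripper_force: 59.0
```

```bash
python3 - <<'E'
from h import *
c=cam("scene");s=manip.sense();M=R.from_rotvec(s['tool_rot']).as_matrix()
loc=R.from_rotvec([0,0,-.262]).apply(s['tcp_pos']-[.5824,.0753,0]);print(s['tcp_pos'],loc,s['ft_force'])
x0=220
crop(c,210,190,160,150,4,"s4",np.vstack([s['tcp_pos']+M@[.018,0,-.0234],s['tcp_pos']+M@[.113,0,-.0234]]))
E
```

```text
[0.43266111 0.03346399 0.05771831] [-0.15546494 -0.00162401  0.05771831] [-1.01918937 -0.1524309  -1.50382335]
```

View pics/s4.png

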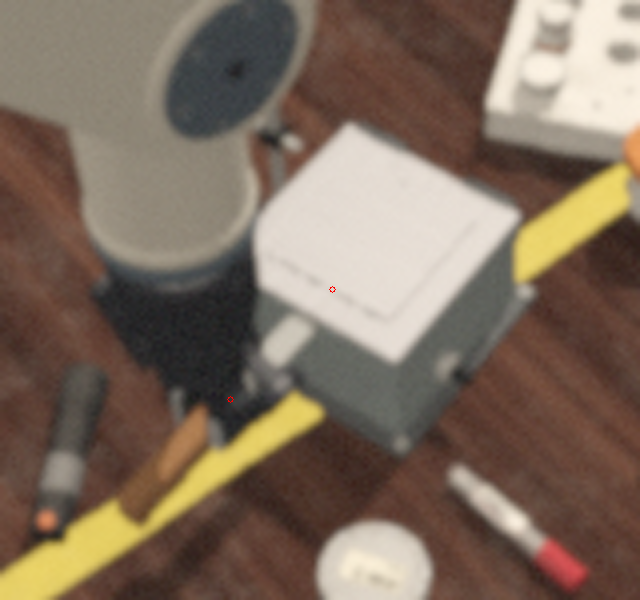

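The blade is in the notch (enters the front wall at about crop (318,318)). Now swing the cover along an arc about the hinge.

Request:
pendant --motion '[[[0,0,-0.017],[0,0,0],0],[[0.003,0,-0.030],[0,0,0],0],[[0.007,0,-0.044],[0,0,0],0],[[0.013,0,-0.057],[0,0,0],0],[[0.020,0,-0.069],[0,0,0],0]]'

```text
t: 9.35
tcp_pos: [0.4523, 0.0387, 0.1277]
tool_rot: [-3.115, -0.41, -0.001]
ft_force: [-0.9, 0.0, -2.7]
width: 0.0163
gripper_force: 58.7
```

```bash
python3 -c "
from h import *
s=manip.sense();c=cam('wrist');print(R.from_rotvec([0,0,-.262]).apply(s['tcp_pos']-[.5824,.0753,0]),s['ft_force'],s['ft_torque'],s['width'],c['color'][:100,200:250].mean((0,1)))"
```

```text
[-0.13508836 -0.00161825  0.12772823] [-0.9399442   0.02872485 -2.65488555] [0.11262212 0.25230982 0.13619799] 0.01631602491825397 [129.6972 130.7774 124.849 ]
```

Request:
pendant --motion '[[[0.009,0,-0.011],[0,0,0],0],[[0.019,0,-0.020],[0,0,0],0],[[0.031,0,-0.028],[0,0,0],0],[[0.043,0,-0.035],[0,0,0],0],[[0.056,0,-0.040],[0,0,0],0]]'

```text
t: 10.02
tcp_pos: [0.5068, 0.0534, 0.1671]
tool_rot: [-3.115, -0.41, -0.0]
ft_force: [-1.8, 0.4, -1.6]
width: 0.0163
gripper_force: 58.8
```

Request:
pendant --motion '[[[0.014,0,-0.003],[0,0,0],0],[[0.028,0,-0.004],[0,0,0],0],[[0.042,0,-0.004],[0,0,0],0],[[0.054,0,-0.002],[0,0,0],0],[[0.066,0,0],[0,0,0],0]]'

```text
t: 10.65
tcp_pos: [0.5702, 0.0702, 0.1664]
tool_rot: [3.115, 0.41, -0.001]
ft_force: [-1.8, 0.8, -2.0]
width: 0.0165
gripper_force: 58.9
```

```bash
python3 -c "
from h import *
s=manip.sense();print(R.from_rotvec([0,0,-.262]).apply(s['tcp_pos']-[.5824,.0753,0]),s['ft_force'],s['width'])
cam('scene');c=cam('scene');np.save('sc.npy',c['color'])"
```

```text
[-0.01307611 -0.00173405  0.16636796] [-1.83332005  0.84524166 -1.9735133 ] 0.016541782481912754
```

Request:
pendant --motion '[[[-0.06,0,0],[0,0,0],0],[[-0.12,0,0],[0,0,0],0],[[-0.15,0.05,0],[0,0,0],0],[[-0.18,0.10,0],[0,0,-0.08],0],[[-0.20,0.155,0],[0,0,-0.164],0]]'

```text
t: 11.38
tcp_pos: [0.4157, -0.1328, 0.1673]
tool_rot: [3.069, 0.669, 0.002]
ft_force: [1.8, 0.4, -0.7]
width: 0.0167
gripper_force: 59.0
```

```bash
python3 -c "
from h import *
s=manip.sense();M=R.from_rotvec(s['tool_rot']).as_matrix()
print(M[:,0],M.T@(np.array([.4216,-.2674,.02])-s['tcp_pos']))"
```

```text
[0.90932877 0.41607727 0.00094773] [-0.05079264  0.12468576  0.1473328 ]
```

Request:
pendant --motion '[[[-0.025,0.06,0.01],[0,0,0],0],[[-0.05,0.12,0.03],[0,0,0],0],[[-0.05,0.125,0.08],[0,0,0],0],[[-0.05,0.125,0.13],[0,0,0],0],[[-0.05,0.125,0.15],[0,0,0],0]]'

```text
t: 12.0
tcp_pos: [0.421, -0.2655, 0.0143]
tool_rot: [-3.069, -0.662, 0.004]
ft_force: [-0.1, 0.3, -0.8]
width: 0.0163
gripper_force: 59.1
```

```bash
python3 -c "
from h import *
print(manip.sense()['tcp_pos'])"
```

```text
[ 0.42103678 -0.26548488  0.01426033]
```

Request:
pendant --motion '[[[0,0,0.015],[0,0,0],0],[[0,0,0.024],[0,0,0],0],[[0,0,0.027],[0,0,0],0],[[0,0,0.027],[0,0,0],0]]'

```text
t: 12.5
tcp_pos: [0.4231, -0.266, -0.0097]
tool_rot: [3.07, 0.664, 0.001]
ft_force: [-0.0, -0.1, -0.6]
width: 0.0166
gripper_force: 59.1
```

Request:
pendant --motion '[[[0,0,0.002],[0,0,0],0],[[0,0,0.0025],[0,0,0],0],[[0,0,0.0025],[0,0,0],0.03],[[0,0,0.0025],[0,0,0],0.05],[[0,0,0.0025],[0,0,0],0.05]]'

```text
t: 13.12
tcp_pos: [0.4227, -0.2659, -0.0127]
tool_rot: [3.071, 0.664, 0.0]
ft_force: [-0.1, 0.0, 0.2]
width: 0.0498
gripper_force: 0.0
```

Request:
pendant --motion '[[[0,0,-0.05],[0,0,0],0.05],[[0,0,-0.1],[0,0,0],0.05],[[0,0,-0.15],[0,0,0],0.05],[[0,0,-0.2],[0,0,0],0.05],[[0,0,-0.22],[0,0,0],0.05]]'

```text
t: 13.75
tcp_pos: [0.4238, -0.2665, 0.2105]
tool_rot: [3.068, 0.663, 0.005]
ft_force: [0.1, -0.3, 0.1]
width: 0.0499
gripper_force: 0.0
```

```bash
python3 - <<'E'
from h import *
c=cam("wrist");s=manip.sense();M=R.from_rotvec(s['tool_rot']).as_matrix()
cv2.imwrite("pics/w5.png",c["color"][:,:,::-1])   # opener laid
t=cam("scene");cv2.imwrite("pics/s5.png",t["color"][:,:,::-1])
t=cam("top");cv2.imwrite("pics/t5.png",t["color"][:,:,::-1])
g=case(.5824,.0753,.262,[-5,0,0]);g[2]=.25
print(s['tcp_pos'],M[:,0],M.T@(g-s['tcp_pos']))
# is an orange handle seen where expected?
h=cv2.cvtColor(c["color"],cv2.COLOR_RGB2HSV);m=cv2.inRange(h,(8,120,120),(18,255,255));n,l,st,ce=cv2.connectedComponentsWithStats(m)
i=1+st[1:,4].argmax();print(st[i],ce[i])
E
```

```text
[ 0.42435373 -0.2669196   0.21179856] [0.91069889 0.41305747 0.00332404] [ 0.28048288 -0.247001   -0.03852499]
[ 309  186   24  100 2039] [320.42177538 234.99166258]
```

The opener lies where it was (handle blob 24x100 px, straight). Next, views of the pointer from two places for stereo.

Request:
pendant --motion '[[[0.055,-0.025,-0.02],[0,0,0],0.085],[[0.11,-0.05,-0.04],[0,0,0],0.085],[[0.165,-0.08,-0.04],[0,0,0],0.085],[[0.22,-0.105,-0.04],[0,0,0],0.085],[[0.27,-0.13,-0.04],[0,0,0],0.085]]'

```text
t: 14.52
tcp_pos: [0.6153, -0.034, 0.245]
tool_rot: [-3.07, -0.664, 0.004]
ft_force: [1.0, -0.2, -1.2]
width: 0.0852
gripper_force: 0.0
```

Request:
pendant --motion '[[[0.033,-0.022,0],[0,0,0],0.085],[[0.033,-0.022,0],[0,0,0],0.085],[[0.033,-0.022,0],[0,0,0],0.085]]'

```text
t: 14.9
tcp_pos: [0.6348, -0.0026, 0.2454]
tool_rot: [-3.07, -0.664, 0.005]
ft_force: [0.7, -0.8, -0.7]
width: 0.0851
gripper_force: 0.0
```

```bash
python3 - <<'E'
from h import *
import pickle
c=cam("wrist");c["s"]=manip.sense();pickle.dump(c,open("A.pkl","wb"))
s=c["s"];print(s['tcp_pos'],proj(c,case(.5824,.0753,.262,[[20,69,106],[20,88,146],[-5,0,79],[65,65,85],[-65,-65,85]])).round(0).tolist())
E
```

```text
[ 0.63482903 -0.0030303   0.24596614] [[102.0, 197.0], [39.0, 203.0], [204.0, 236.0], [123.0, 134.0], [274.0, 318.0]]
```

Request:
pendant --motion '[[[-0.005,-0.03,0],[0,0,-0.18],0.085],[[-0.01,-0.06,0],[0,0,-0.36],0.085],[[-0.02,-0.094,0],[0,0,-0.54],0.085],[[-0.02,-0.094,0],[0,0,-0.72],0.085],[[-0.02,-0.094,0],[0,0,-0.9],0.085]]'

```text
t: 15.58
tcp_pos: [0.578, 0.0741, 0.2473]
tool_rot: [2.471, 1.94, -0.0]
ft_force: [0.3, 0.3, 0.3]
width: 0.0851
gripper_force: 0.0
```

Request:
pendant --motion '[[[0,0,0],[0,0,-0.17],0.085],[[0,0,0],[0,0,-0.34],0.085],[[0,0,0],[0,0,-0.507],0.085],[[0,0,0],[0,0,-0.507],0.085]]'

```text
t: 16.08
tcp_pos: [0.5783, 0.0739, 0.2471]
tool_rot: [-1.915, -2.49, 0.0]
ft_force: [-0.4, -0.8, 0.4]
width: 0.0849
gripper_force: 0.0
```

```bash
python3 - <<'E'
from h import *
import pickle
c=cam("wrist");c["s"]=manip.sense();pickle.dump(c,open("B.pkl","wb"))
a=pickle.load(open("A.pkl","rb"))
s=c["s"];M=R.from_rotvec(s['tool_rot']).as_matrix();g=case(.5824,.0753,.262,[-5,0,0]);g[2]=s['tcp_pos'][2]
K=[[20,69,106],[20,88,146],[-5,0,79],[65,65,85],[-65,-65,85]]
P=case(.5824,.0753,.262,K)
print(s['tcp_pos'],M[:,1],M.T@(g-s['tcp_pos']),proj(c,P).round(0).tolist())
# mosaic: A 4x crop near pointer, B 4x crop near pointer, B full at half
def cr(c,k,w,h):
    p=proj(c,P[0])[0].round().astype(int);u,v=max(p[0]-w//2,0),max(p[1]-h//2,0);print(u,v)
    return cv2.resize(c["color"][v:v+h,u:u+w,::-1],None,fx=k,fy=k,interpolation=cv2.INTER_CUBIC)
top=np.hstack([cr(a,4,100,80),cr(c,4,100,80)])
bc=cv2.resize(c["color"][:,:,::-1],(373,280));ac=cv2.resize(a["color"][:,:,::-1],(373,280))
bot=cv2.copyMakeBorder(np.hstack([ac,bc]),0,0,0,54,0)
cv2.imwrite("pics/last.png",np.vstack([top,bot]))
E
```

```text
[0.57840891 0.07406949 0.24720779] [ 9.67142689e-01  2.54234073e-01 -2.34710210e-04] [ 1.50688235e-04 -8.27149451e-04  1.82591298e-07] [[358.0, 118.0], [364.0, 84.0], [322.0, 209.0], [416.0, 124.0], [249.0, 288.0]]
52 157
308 78
```

View pics/last.png

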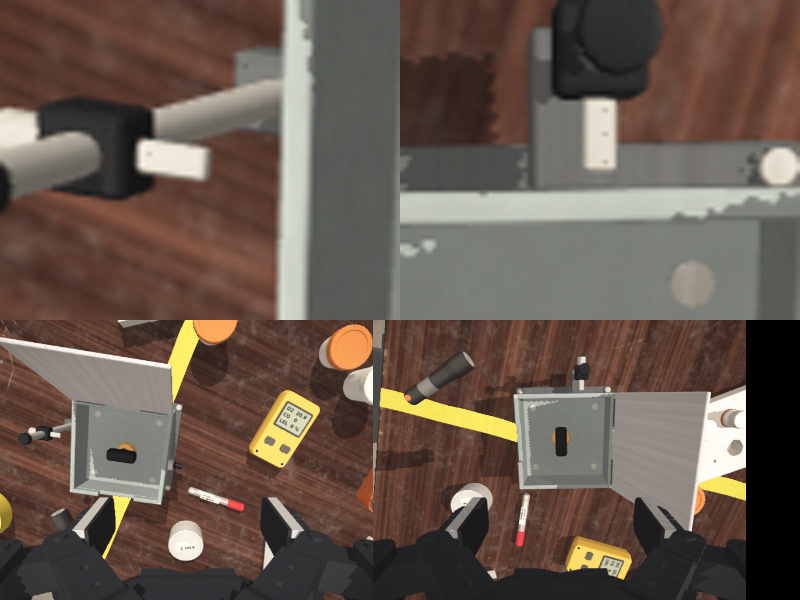

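Both views show the cover leaning open past upright. Pointer tip: A crop (208.5,163) → (103.8,197.4) px, B crop (200,169) → (357.7,119.9) px. Triangulate.

```bash
python3 - <<'E'
from h import *
import pickle
from scipy.optimize import least_squares
C=[pickle.load(open(f,"rb")) for f in("A.pkl","B.pkl")];U=[[103.85,197.4],[357.7,119.9]]
loc=lambda p:R.from_rotvec([0,0,-.262]).apply(p-np.array([.5824,.0753,0]))*1000
r=least_squares(lambda p:np.r_[[(proj(c,p)[0]-u) for c,u in zip(C,U)]].ravel(),[.58,.14,.1]);print(loc(r.x),r.fun)
# height from each view alone, taking the pointer's plan position (20,69) as given
for c,u in zip(C,U):
    q=least_squares(lambda z:(proj(c,case(.5824,.0753,.262,[20,69,z[0]]))[0]-u),[100.]);print(q.x,q.fun)
# bar as dark blob, with its top at z=79
for c in C:
    p=proj(c,case(.5824,.0753,.262,[-5,0,79]))[0].astype(int);g=cv2.cvtColor(c["color"],cv2.COLOR_RGB2GRAY)
    m=(g[p[1]-40:p[1]+40,p[0]-40:p[0]+40]<50).astype(np.uint8);n,l,st,ce=cv2.connectedComponentsWithStats(m);i=1+st[1:,4].argmax();print(st[i],loc(hit(c,ce[i]+p-40,.074)[0]))
E
```

```text
[ 19.93255543  67.87385903 105.23296669] [-0.18307087 -0.36294812 -0.33489081  0.21829045]
[103.27061172] [-0.39179434 -1.16683325]
[105.05884528] [-0.22352928 -1.47220899]
[  19   25   51   26 1044] [-3.30406546 -1.5050371  74.        ]
[ 32  15  20  50 902] [-4.42215111e+00 -3.49955952e-02  7.40000000e+01]
```

Mark at about 105 mm (plan check 19.9, 67.9 against 20, 69). Descend onto the bar and grip.

Request:
pendant --motion '[[[0,0,0],[0,0,0],0.05],[[0,0,0],[0,0,0],0.05],[[0,0,0.05],[0,0,0],0.05],[[0,0,0.1],[0,0,0],0.05],[[0,0,0.14],[0,0,0],0.05]]'

```text
t: 16.75
tcp_pos: [0.5782, 0.075, 0.1055]
tool_rot: [-1.913, -2.491, 0.001]
ft_force: [0.0, 0.4, 0.4]
width: 0.05
gripper_force: 0.0
```

Request:
pendant --motion '[[[0,0,0.025],[0,0,0],0.05],[[0,0,0.05],[0,0,0],0.05],[[0,0,0.067],[0,0,0],0.05],[[0,0,0.067],[0,0,0],0.05]]'

```text
t: 17.25
tcp_pos: [0.578, 0.075, 0.0393]
tool_rot: [-1.912, -2.491, 0.002]
ft_force: [0.3, -0.1, 0.6]
width: 0.05
gripper_force: 0.0
```

Request:
pendant --motion '[[[0,0,0],[0,0,0],0],[[0,0,0],[0,0,0],0],[[0,0,0],[0,0,0],0],[[0,0,0],[0,0,0],0]]'

```text
t: 17.75
tcp_pos: [0.5783, 0.0749, 0.0415]
tool_rot: [-1.911, -2.493, 0.001]
ft_force: [-5.0, -1.6, 7.6]
width: 0.0147
gripper_force: 59.2
```

```bash
cat >avg.py <<'E'
from h import *
L=[]
for i in range(6): manip.capture("wrist");s=manip.sense();L.append(np.r_[s['tcp_pos'],s['ft_force'],s['width']])
print(np.mean(L,0).round(4),np.std(L,0).round(4)[:3])
E
python3 avg.py
```

```text
[ 0.5783  0.0749  0.0415 -4.8561 -1.6629  7.7806  0.0148] [0. 0. 0.]
```

Request:
pendant --motion '[[[0,0,-0.005],[0,0,0],0],[[0,0,-0.01],[0,0,0],0],[[0,0,-0.015],[0,0,0],0],[[0,0,-0.02],[0,0,0],0],[[0,0,-0.02],[0,0,0],0]]'

```text
t: 18.68
tcp_pos: [0.5783, 0.0749, 0.0603]
tool_rot: [-1.912, -2.492, 0.001]
ft_force: [-2.2, -2.9, -8.9]
width: 0.0149
gripper_force: 58.8
```

```bash
python3 avg.py
```

```text
[ 0.5783  0.0749  0.06   -2.7484 -3.5307 -9.0024  0.0147] [0.     0.     0.0001]
```

Request:
pendant --motion '[[[0,0,-0.005],[0,0,0],0],[[0,0,-0.01],[0,0,0],0],[[0,0,-0.0145],[0,0,0],0],[[0,0,-0.0168],[0,0,0],0],[[0,0,-0.0168],[0,0,0],0]]'

```text
t: 19.6
tcp_pos: [0.5783, 0.0749, 0.0772]
tool_rot: [-1.912, -2.492, 0.001]
ft_force: [-1.7, -4.7, -11.7]
width: 0.0143
gripper_force: 58.7
```

```bash
python3 avg.py; python3 - <<'E'
from h import *
import pickle
# independent check: bar's visible dark parts and pointer in the scene picture
c=cam("scene");cv2.imwrite("pics/s6.png",c["color"][:,:,::-1])
w=cam("wrist");cv2.imwrite("pics/w6.png",w["color"][:,:,::-1])
for z in(100,105,110):print(z,proj(w,case(.5824,.0753,.262,[[x,20,z+9] for x in(-13,3)]+[[20,69,z]])).round(1).tolist())
g=cv2.cvtColor(w["color"],cv2.COLOR_RGB2GRAY)
p=proj(w,case(.5824,.0753,.262,[-5,20,114]))[0].astype(int);print(p);print(g[p[1]-20:p[1]+14,p[0]-8:p[0]+9:4])
E
```

```text
[  0.5783   0.0749   0.077   -2.9973  -4.2532 -11.1358   0.0147] [0. 0. 0.]
100 [[295.0, 272.4], [344.4, 272.4], [399.6, 115.3]]
105 [[294.0, 277.8], [345.2, 277.9], [402.5, 115.0]]
110 [[292.9, 283.7], [346.0, 283.8], [405.6, 114.7]]
[319 277]
[[189 188 183 181 185]
 [189 188 183 180 184]
 [189 188 184 181 184]
 [189 186 181 165 184]
 [189 187 164 157 168]
 [189 185 159 156 152]
 [189 174 160 156 149]
 [189 164 160 156 150]
 [189 164 160 157 150]
 [103  89  87  85  68]
 [ 42  40  39  39  35]
 [ 34  35  33  35  35]
 [ 33  33  36  36  36]
 [ 35  36  36  34  34]
 [ 36  34  37  38  35]
 [ 38  37  37  35  38]
 [ 38  38  37  38  39]
 [ 37  37  37  38  39]
 [ 38  36  40  39  39]
 [ 37  38  39  39  42]
 [ 38  41  41  42  42]
 [ 42  43  45  46  43]
 [ 44  46  45  44  46]
 [ 47  47  49  49  48]
 [ 48  50  49  50  49]
 [ 51  52  51  51  52]
 [ 52  52  53  54  53]
 [ 54  53  54  54  53]
 [ 53  53  54  54  53]
 [ 53  54  56  56  54]
 [ 53  53  56  55  56]
 [ 53  55  55  56  57]
 [ 54  56  55  54  58]
 [ 52  55  55  56  57]]
```

```bash
python3 - <<'E'
from h import *
import pickle
for c,zb in((pickle.load(open("B.pkl","rb")),70),(cam("wrist"),105)):
    g=cv2.GaussianBlur(cv2.cvtColor(c["color"],cv2.COLOR_RGB2GRAY),(3,3),0).astype(int)
    e=proj(c,case(.5824,.0753,.262,[[-5,20,zb-9],[-5,20,zb+9],[-5,-20,zb+9],[-13,10,zb+9],[3,10,zb+9]]));u=int(e[0,0]+.5);v=int(e[1,1])
    print(e.round(1).tolist());print([(i,int(g[i,u])) for i in range(v-22,v+16)])
    # dark width along a row through the bar
    r=int(e[3,1]);print(r,[(i,int(g[r,i])) for i in range(int(e[3,0])-6,int(e[4,0])+8)])
E
```

```text
[[321.6, 181.0], [321.5, 184.0], [321.6, 233.5], [311.4, 196.7], [331.7, 196.7]]
[(162, 123), (163, 123), (164, 122), (165, 122), (166, 122), (167, 122), (168, 122), (169, 123), (170, 123), (171, 123), (172, 123), (173, 124), (174, 124), (175, 124), (176, 124), (177, 124), (178, 123), (179, 123), (180, 124), (181, 123), (182, 106), (183, 63), (184, 32), (185, 26), (186, 28), (187, 29), (188, 30), (189, 30), (190, 30), (191, 30), (192, 31), (193, 31), (194, 31), (195, 31), (196, 31), (197, 31), (198, 32), (199, 32)]
196 [(305, 120), (306, 121), (307, 125), (308, 132), (309, 138), (310, 142), (311, 139), (312, 105), (313, 50), (314, 27), (315, 29), (316, 30), (317, 31), (318, 31), (319, 31), (320, 31), (321, 31), (322, 31), (323, 31), (324, 31), (325, 31), (326, 31), (327, 30), (328, 29), (329, 28), (330, 26), (331, 42), (332, 89), (333, 132), (334, 139), (335, 130), (336, 124), (337, 122), (338, 121)]
[[320.0, 259.9], [319.7, 277.8], [319.7, 389.1], [294.6, 307.3], [344.8, 307.4]]
[(255, 183), (256, 183), (257, 183), (258, 183), (259, 181), (260, 174), (261, 165), (262, 160), (263, 15
[... 342 characters left out ...]
(289, 178), (290, 178), (291, 178), (292, 177), (293, 164), (294, 121), (295, 68), (296, 46), (297, 45), (298, 45), (299, 42), (300, 39), (301, 39), (302, 41), (303, 43), (304, 45), (305, 47), (306, 49), (307, 50), (308, 51), (309, 52), (310, 53), (311, 53), (312, 53), (313, 54), (314, 54), (315, 54), (316, 54), (317, 54), (318, 54), (319, 54), (320, 55), (321, 55), (322, 55), (323, 55), (324, 55), (325, 55), (326, 56), (327, 56), (328, 56), (329, 56), (330, 56), (331, 56), (332, 56), (333, 55), (334, 51), (335, 47), (336, 49), (337, 52), (338, 53), (339, 53), (340, 54), (341, 55), (342, 55), (343, 53), (344, 48), (345, 43), (346, 44), (347, 45), (348, 45), (349, 61), (350, 107), (351, 153)]
```

```bash
python3 - <<'E'
from h import *
import pickle
A,B=[pickle.load(open(f,"rb")) for f in("A.pkl","B.pkl")]
loc=lambda p:R.from_rotvec([0,0,-.262]).apply(p-np.array([.5824,.0753,0]))*1000
for n,c,u in(("A",A,[122.4,197]),("B",B,[358,125.1])):
    for z in(.085,.08,.09):print(n,z,loc(hit(c,u,z)[0]).round(1))
# full edge profiles for sub-pixel edge
g=A["color"][197].astype(int).sum(1)//3;print([(i,int(g[i])) for i in range(116,136)])
g=B["color"][:,358].astype(int).sum(1)//3;print([(i,int(g[i])) for i in range(112,140)])
E
```

```text
A 0.085 [17.2 63.5 85. ]
A 0.08 [15.9 65.8 80. ]
A 0.09 [18.4 61.3 90. ]
B 0.085 [22.1 64.5 85. ]
B 0.08 [22.5 64.5 80. ]
B 0.09 [21.7 64.5 90. ]
[(116, 61), (117, 65), (118, 67), (119, 67), (120, 67), (121, 90), (122, 157), (123, 209), (124, 208), (125, 206), (126, 205), (127, 204), (128, 190), (129, 139), (130, 87), (131, 87), (132, 87), (133, 88), (134, 88), (135, 87)]
[(112, 219), (113, 220), (114, 221), (115, 220), (116, 220), (117, 220), (118, 204), (119, 213), (120, 153), (121, 122), (122, 119), (123, 120), (124, 108), (125, 144), (126, 192), (127, 200), (128, 198), (129, 196), (130, 196), (131, 194), (132, 180), (133, 128), (134, 123), (135, 124), (136, 123), (137, 123), (138, 123), (139, 124)]
```

```bash
python3 - <<'E'
from h import *
import pickle
A,B=[pickle.load(open(f,"rb")) for f in("A.pkl","B.pkl")]
g=A["color"].astype(int).sum(2)//3
for r in range(189,206): print(r,g[r,94:110].tolist())
g=B["color"].astype(int).sum(2)//3
for r in range(99,123,2): print(r,g[r,350:366].tolist())
E
```

```text
189 [119, 116, 113, 110, 106, 103, 102, 102, 101, 99, 100, 99, 101, 101, 101, 96]
190 [108, 105, 102, 101, 100, 100, 100, 100, 99, 102, 100, 98, 91, 82, 73, 71]
191 [102, 100, 100, 100, 100, 101, 101, 102, 97, 86, 84, 75, 73, 71, 71, 69]
192 [143, 121, 107, 105, 99, 95, 83, 79, 70, 71, 72, 74, 72, 72, 71, 69]
193 [221, 219, 214, 208, 188, 157, 147, 130, 99, 82, 66, 67, 70, 71, 71, 69]
194 [229, 228, 228, 227, 226, 222, 223, 220, 207, 161, 107, 63, 65, 64, 65, 66]
195 [231, 230, 230, 230, 229, 229, 229, 228, 214, 162, 99, 69, 63, 61, 60, 62]
196 [232, 231, 230, 231, 230, 230, 231, 228, 212, 159, 97, 71, 65, 63, 61, 60]
197 [231, 231, 231, 231, 230, 231, 231, 228, 211, 154, 96, 68, 68, 66, 65, 64]
198 [229, 230, 230, 229, 229, 229, 228, 227, 209, 146, 95, 69, 69, 69, 68, 69]
199 [225, 225, 225, 226, 227, 227, 226, 225, 206, 140, 91, 67, 68, 70, 70, 69]
200 [180, 194, 207, 215, 221, 224, 225, 220, 197, 132, 89, 63, 64, 66, 67, 70]
201 [95, 101, 106, 116, 128, 142, 157, 178, 166, 114, 75, 64, 63, 61, 62, 65]
202 [72, 71, 70, 71, 72, 78, 84, 94, 89, 75, 69, 69, 68, 65, 62, 59]
203 [71, 70
[... 463 characters left out ...]
 188, 222, 198, 115, 82, 84, 84]
107 [115, 115, 112, 125, 178, 217, 219, 221, 223, 223, 221, 198, 117, 90, 94, 88]
109 [114, 115, 112, 125, 178, 216, 219, 221, 222, 222, 221, 197, 114, 85, 87, 85]
111 [114, 115, 112, 126, 178, 215, 218, 220, 207, 186, 221, 197, 114, 83, 83, 82]
113 [114, 115, 111, 126, 177, 215, 217, 220, 220, 220, 220, 197, 111, 78, 77, 78]
115 [114, 115, 111, 126, 178, 214, 216, 219, 220, 221, 220, 198, 125, 114, 115, 114]
117 [113, 113, 112, 126, 177, 213, 216, 219, 220, 220, 220, 197, 126, 117, 117, 116]
119 [114, 113, 111, 123, 173, 208, 211, 213, 213, 210, 214, 191, 121, 117, 117, 115]
121 [113, 114, 114, 115, 116, 118, 121, 123, 122, 120, 118, 113, 114, 117, 116, 116]
```

Sub-pixel edges and the rim check (rim reads 1.5 mm low) move the mark estimate to about 107 mm; the bar is at about 105.5. Raise 1.4 mm and verify.

Request:
pendant --motion '[[[0,0,-0.0014],[0,0,0],0],[[0,0,-0.0014],[0,0,0],0],[[0,0,-0.0014],[0,0,0],0]]'

```text
t: 20.42
tcp_pos: [0.5783, 0.0749, 0.0784]
tool_rot: [-1.912, -2.492, 0.001]
ft_force: [-3.2, -4.3, -11.3]
width: 0.0145
gripper_force: 58.7
```

```bash
python3 avg.py; python3 - <<'E'
from h import *
# stereo of the pointer now: wrist close-up vs A, using the present wrist view's tip row
c=cam("wrist");p=proj(c,case(.5824,.0753,.262,[20,69,106.5]))[0].round(1);u,v=p.astype(int);print(p)
g=c["color"].astype(int).sum(2)//3
for r in range(v-10,v+16,2): print(r,g[r,u-24:u+24:2].tolist())
E
```

```text
[  0.5783   0.0749   0.0784  -2.7723  -4.0062 -11.8539   0.0148] [0. 0. 0.]
[402.7 115. ]
105 [149, 151, 152, 152, 156, 153, 149, 145, 196, 242, 245, 248, 248, 249, 249, 248, 248, 196, 106, 115, 119, 107, 98, 98]
107 [149, 152, 152, 154, 156, 154, 149, 145, 199, 242, 245, 247, 248, 249, 249, 248, 248, 193, 108, 112, 111, 103, 99, 94]
109 [149, 151, 153, 154, 156, 155, 150, 144, 201, 242, 245, 247, 248, 249, 249, 248, 248, 182, 145, 144, 142, 140, 136, 134]
111 [147, 151, 151, 153, 156, 154, 149, 145, 203, 243, 245, 247, 248, 249, 249, 249, 248, 185, 156, 154, 152, 150, 145, 143]
113 [148, 151, 151, 153, 156, 152, 149, 146, 204, 243, 245, 247, 248, 248, 249, 249, 248, 182, 157, 154, 152, 150, 146, 145]
115 [148, 150, 150, 152, 155, 153, 149, 148, 207, 242, 245, 247, 248, 248, 248, 248, 248, 169, 157, 155, 152, 150, 146, 146]
117 [148, 150, 151, 152, 155, 152, 149, 140, 187, 222, 228, 233, 235, 237, 236, 236, 232, 160, 157, 155, 152, 150, 146, 145]
119 [148, 150, 152, 151, 156, 153, 150, 144, 137, 145, 147, 152, 151, 154, 156, 155, 161, 159, 157, 155, 152, 149, 146, 146]
121 [148, 149, 150, 151, 155, 153, 150, 148, 153, 150, 150, 152, 154, 150, 147, 151, 155, 158, 157, 154, 152, 150, 146, 146]
123 [146, 149, 151, 153, 156, 152, 149, 148, 153, 150, 150, 151, 153, 150, 148, 152, 155, 159, 157, 154, 152, 148, 146, 146]
125 [147, 150, 151, 152, 154, 152, 150, 151, 152, 151, 151, 154, 155, 149, 148, 151, 155, 159, 157, 154, 152, 150, 145, 146]
127 [127, 128, 129, 129, 133, 133, 133, 138, 147, 146, 146, 148, 149, 146, 146, 146, 147, 147, 147, 147, 147, 147, 145, 146]
129 [158, 160, 162, 162, 163, 167, 167, 177, 180, 183, 184, 187, 192, 197, 199, 201, 201, 202, 204, 206, 208, 212, 213, 215]
```

```bash
python3 - <<'E'
from h import *
import pickle
from scipy.optimize import least_squares
A,B=[pickle.load(open(f,"rb")) for f in("A.pkl","B.pkl")];N=cam("wrist")
loc=lambda p:R.from_rotvec([0,0,-.262]).apply(p-np.array([.5824,.0753,0]))*1000
D={"A":(A,[103.1,197.5]),"B":(B,[357.55,120.]),"N":(N,[402.8,117.8])}
for k in("AB","AN","BN","ABN"):
    r=least_squares(lambda p:np.concatenate([proj(D[i][0],p)[0]-D[i][1] for i in k]),[.58,.14,.1]);print(k,loc(r.x).round(2),r.fun.round(2))
# rim (outer edge, z=85) in present view
g=N["color"].astype(int).sum(2)//3;print([(i,int(g[i,402])) for i in range(120,150)])
for v in(126,127,128,129):print(v,loc(hit(N,[402,v],.085)[0]).round(1))
E
```

```text
AB [ 19.88  67.88 106.16] [-0.09 -0.17 -0.16  0.1 ]
AN [ 20.14  68.13 106.13] [-0.42 -0.59 -0.24  0.2 ]
BN [ 19.79  68.12 108.43] [-0.01 -0.3   0.01  0.13]
ABN [ 20.11  68.1  106.19] [-0.42 -0.53  0.19 -0.24 -0.3   0.3 ]
[(120, 152), (121, 154), (122, 154), (123, 153), (124, 154), (125, 154), (126, 154), (127, 148), (128, 147), (129, 191), (130, 228), (131, 239), (132, 241), (133, 240), (134, 240), (135, 240), (136, 239), (137, 239), (138, 239), (139, 238), (140, 238), (141, 237), (142, 237), (143, 236), (144, 215), (145, 180), (146, 147), (147, 154), (148, 157), (149, 156)]
126 [23.9 65.7 85. ]
127 [24.  65.4 85. ]
128 [24. 65. 85.]
129 [24.  64.7 85. ]
```

The mark comes out at 106–107.5 mm and the bar is held at about 107 mm. Handing in.

```bash
python3 -c "
from rig import manip
print(manip.finish_job())"
```

```text
the job is handed in; nothing more can be done
None
```

I've handed the job in: the cover is levered open past upright, the opener is flat on the table, and the gripper is holding the pump handle at about 107 mm; I measured the mark at 106–107.5 mm. While I was first grasping the opener, the fingertips pressed on the table and the wrist force rose to about 62 N, under the 120 N limit, but I couldn't confirm how the 40 N pressing limit treats it.

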